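# Put the spice jar back behind the rail of the spice rack

## Task

The glass spice jar that was left standing on the cooktop goes back on the lower shelf of the wire spice rack: behind the front rail, in the gap between the salt shaker and the red-capped jar, standing upright on its foot. The shelf above is too low for it to go in upright, so lean it, pass it foot first over the rail and under the upper shelf, then stand it up. Do not knock over or push out of place the four other containers in the rack.

Things in the scene. Friction and masses are not known exactly. Their poses are not given: they have to be found in the camera images.
- spice_jar: the jar to put away: clear glass spice jar with a paper label and a dark brown screw cap, 105 mm tall; body 42 mm in diameter, cap 44 mm from 85 to 105 mm up; about 0.11 kg, give or take a fifth, centre of mass about half way up. Starts upright and alone on the black cooktop, whose top is at counter height. Origin: centre of its underside; z along its axis to the cap
- rack: two-tier spice rack of black wire with two wooden boards, on the counter right of the range; it does not move. 255 mm wide, 110 deep, 197 high. Origin: centre of its underside on the counter; x to its back, y to the left as one faces it, z up. Lower board: top at z = 22 mm, x = -56 to +52, y = -120 to +120 mm. Two 7 mm back wires along y at x = 49.5, z = 60 and 100 mm
- lower_rail (a point): middle of the lower front rail, a 7 mm round wire along the rack's y, at x = -50, z = 53.5 mm of the rack (its top is 35 mm over the lower board); axes as the rack's. The spice jar, set with its foot on the board behind the rail and its body lying against the rail at 30 to 45 degrees from vertical, cap towards the robot, stays so when let go; pushed to the back at its cap it rocks up on its foot
- upper_edge (a point): middle of the lower front edge of the upper board, at x = -25, z = 144 mm of the rack, 122 mm over the lower board; axes as the rack's. The board is 10 mm thick and runs 77 mm back from here; above it, 6 mm behind its edge, is its own 7 mm rail at z = 186 mm, and the wire ends reach z = 197 mm
- salt_shaker: clear salt shaker with a domed pierced grey top, 44 mm in diameter, 90 mm tall, loose on the lower board, at the left (+y of the rack) of the gap. Origin: centre of its underside
- paprika_jar: jar with a red cap, 45 mm in diameter, 106 mm tall, loose on the lower board, at the right (-y of the rack) of the gap, its axis 120 mm from the salt shaker's, so the clear gap is about 75 mm. Origin: centre of its underside
- pepper_jar: jar with a black cap, 49 mm in diameter, 118 mm tall, loose on the upper board. Origin: centre of its underside
- sauce_bottle: small sauce bottle, 42 mm in diameter, 157 mm tall, loose on the upper board. Origin: centre of its underside
There are look-alikes about, which are no part of the job. What is shaped like the salt_shaker but blue is not meant. Leave any blue look-alike of the paprika_jar alone.

How it is judged:
At the end, for the whole second after the job is handed in: the spice jar stands still and upright (0.1 rad) on the rack's lower board (4 mm), axis between x = -27 and +32 mm of the rack, i.e. behind the rail, and within 90 mm of the axes of salt shaker and red-capped jar; the four others upright (0.15 rad) and within 25 mm of where they stood (angle between spice_jar's own z axis and vertical below 0.1 rad and z of spice_jar in the frame of rack between 0.018 and 0.026 m and x of spice_jar in the frame of rack between -0.027 and 0.032 m and horizontal distance between spice_jar and salt_shaker below 0.09 m and horizontal distance between spice_jar and paprika_jar below 0.09 m and linear speed of spice_jar below 0.02 m/s and angular speed of spice_jar below 0.2 rad/s and angle between each of salt_shaker, paprika_jar, pepper_jar, sauce_bottle's own z axis and vertical below 0.15 rad and distance of each of salt_shaker, paprika_jar, pepper_jar, sauce_bottle from where it was at the start of the episode below 0.025 m); the robot touches nothing.
It fails at once if the salt shaker in the rack is knocked over (tilted more than 0.5 rad) or moved more than 40 mm from where it stood (angle between salt_shaker's own z axis and vertical above 0.5 rad or distance of salt_shaker from where it was at the start of the episode above 0.04 m).
It fails at once if the red-capped jar in the rack is knocked over (tilted more than 0.5 rad) or moved more than 40 mm from where it stood (angle between paprika_jar's own z axis and vertical above 0.5 rad or distance of paprika_jar from where it was at the start of the episode above 0.04 m).
It fails at once if the black-capped jar in the rack is knocked over (tilted more than 0.5 rad) or moved more than 40 mm from where it stood (angle between pepper_jar's own z axis and vertical above 0.5 rad or distance of pepper_jar from where it was at the start of the episode above 0.04 m).
It fails at once if the sauce bottle in the rack is knocked over (tilted more than 0.5 rad) or moved more than 40 mm from where it stood (angle between sauce_bottle's own z axis and vertical above 0.5 rad or distance of sauce_bottle from where it was at the start of the episode above 0.04 m).
It also fails if it takes over 58 s, if anything falls off the work surface, if the arm or the gripper's body presses on something with over 40 N, if the wrist force passes 120 N, or if a joint passes its speed limit or range.

## Robot

A 6-joint arm with a two-finger parallel gripper is mounted at the origin on a cart in front of the work surface, level with it; the furniture and walls round the work are solid. World frame = base frame: x ahead of the robot, y to its left, z up, the work surface at z = 0. Lengths are in m, angles in rad, forces in N, time in s.
With the tool pointing down it reaches from about 0.325 to 0.775 m from the base axis. Payload 9.3 kg.
Tool frame: the origin (TCP) lies at the very end of the fingers, on their centre line; the grasp point (between the pads) lies 19 mm behind it (arm.grip_point_offset is the distance from the TCP to the grasp point, in m); z points along the fingers, y is the line along which they close (so a half turn about z gives the same grasp; the last joint's range is limited). The gripper opens to 85 mm and grips with 20 to 120 N. Pads are 22 mm wide; open, the fingers measure 114 mm over their backs; the gripper's body (76 mm by 85 mm) begins 54 mm behind the grasp point. The pads swing forward as they close: fully open they stand 13 mm farther back than shut.
Start: joints at [1.163, 0.259, 0.021, 1.334, 0, 1.418], TCP at [0.139, 0.532, 0.231] pointing down, gripper open.
Joint ranges: [-3.04, 3.04], [-0.91, 1.82], [-1.04, 1.36], [-1.92, 1.95], [-1.52, 1.45], [-3.14, 3.14]. Speed limits (rad/s): [2.22, 2.22, 2.79, 3.14, 3.14, 3.14].

## Interface

Orientations are given as a rotation vector (axis times angle).
In Python, from cell import arm, ik, readout, read_camera, calibration gives the robot as it stands. Calls block until the motion is done:
- arm.movep(position, orientation): joint-space move of the TCP to a pose.
- arm.move_l(position, ori=None, speed=0.15, f_stop=None): straight line of the TCP; ori=None keeps the orientation; speed is the mean speed in m/s. With f_stop (N) it stops when the force on the tool has changed by that much, and returns True; else False.
- arm.move_joints(angles): joint-space move.
- arm.move_gripper(opening, effort=None): opening from 0.0 (shut) to 1.0 (fully open); effort is the grip in N (None keeps the last); returns when the fingers have stopped.
- arm.dwell(seconds).
- ik(position, orientation): joint angles nearest the present ones, or None.
- readout.get_state(): the state.
- read_camera(name): name is "side" or "top"; returns the picture (420x560x3 uint8, red, green, blue); there is no depth.
- calibration(name): a dict with "vfov" (degrees; the focal length in pixels is half the picture's height over the tangent of half this angle, whatever the lens; pixels are square), "cx", "cy" (the principal point, pixels), "k1" (the pictures are not rectified: a ray, as slopes to the right and down, at radius r is drawn at 1 + k1 r^2 times it, then the intrinsics apply), "rvec" (rotation vector, rad) and "tvec" (3), from world to camera coordinates, as OpenCV has them. Camera axes: x right, y down, z forward; pixel columns grow to the right and rows downward; lengths in m; the calibration is good to about 2 mm. A picture is of the moment at which its call begins. calibration takes no time and is no camera call.
A pose or a line that the arm cannot do raises arm.PlanningError and nothing moves.
- arm.hand_in(): hands the job in; it is judged then, once.
The state is a dict: "t": time; "joint_positions": joint angles; "qvel": joint speeds; "joint_torque": joint torques, N m; "eef_pos": TCP position; "orientation": TCP orientation; "force": force on the tool from outside, world axes, zero at the start; "wrist_torque": the same for the moment, N m; "grip_width": opening from 0.0 (shut) to 1.0 (fully open); "gripper_force": force on a finger pad.
Only numpy, scipy, OpenCV 4.12 (cv2) and the standard library are available. Lean on these libraries where they do the work, as an engineer would, in place of code of your own. Each camera call takes 0.05 s, during which the arm holds its last target. There are 200 camera calls.

## Working session

There is one attempt and no reset: what is moved stays moved. The work goes in short steps, each a Python script; the robot and the scene stay as the last script left them, time stands still between calls to the robot, and variables do not carry over. Pictures are saved under pics/ and viewed, at most 11 in all, crops included, and the job is handed in when it is done.

```bash
mkdir -p pics; ls; cat > h.py <<'E'
import numpy as np, cv2
from cell import arm, ik, readout, read_camera, calibration
def K(n):
    c=calibration(n); f=210/np.tan(np.radians(c["vfov"])/2)
    return c,f,cv2.Rodrigues(np.array(c["rvec"],float))[0],np.array(c["tvec"],float)
def ray(n,u,v):
    c,f,R,t=K(n); d=np.array([(u-c["cx"])/f,(v-c["cy"])/f]); s=d.copy()
    for _ in range(30): s=d/(1+c["k1"]*(s@s))
    return -R.T@t, R.T@np.array([*s,1.])
def onz(n,u,v,z):
    o,d=ray(n,u,v); return o+d*(z-o[2])/d[2]
def proj(n,P):
    c,f,R,t=K(n); p=R@np.asarray(P,float)+t; s=p[:2]/p[2]; s=s*(1+c["k1"]*(s@s))
    return np.array([f*s[0]+c["cx"],f*s[1]+c["cy"]])
def tri(a,b):
    (o1,d1),(o2,d2)=a,b; d1=d1/np.linalg.norm(d1); d2=d2/np.linalg.norm(d2)
    s=np.linalg.lstsq(np.c_[d1,-d2],o2-o1,rcond=None)[0]
    p,q=o1+s[0]*d1,o2+s[1]*d2; return (p+q)/2,np.linalg.norm(p-q)
E
python3 - <<'E'
from h import *
for n in("side","top"):
    im=read_camera(n)[:,:,::-1]; cv2.imwrite(f"pics/{n}0.png",im); 
    c=calibration(n); print(c, ray(n,280,210))
s=readout.get_state(); print(s)
E
```

```text
pics
{'vfov': 42.22942473385686, 'cx': 287.43920210957805, 'cy': 206.22127405394048, 'k1': -0.06635293042062616, 'rvec': array([ 0.401203  , -2.71563297,  1.30440379]), 'tvec': array([0.50046383, 0.31017254, 1.19368301])} (array([0.29596937, 0.85129657, 0.97941128]), array([ 0.21609429, -0.743505  , -0.6330395 ]))
{'vfov': 55.52333494846978, 'cx': 275.9647088886719, 'cy': 209.1206602767667, 'k1': -0.07354005336981442, 'rvec': array([ 2.12190883, -2.09567099,  0.22304906]), 'tvec': array([-0.19161681,  0.59120834,  0.94905868])} (array([ 0.38042748, -0.18702685,  1.0522607 ]), array([ 0.20856155, -0.00739345, -0.97803609]))
{'t': 0.1, 'joint_positions': array([1.16340142e+00, 2.59126724e-01, 2.08438265e-02, 1.33369110e+00,
       1.57762223e-05, 1.41819805e+00]), 'qvel': array([-3.61667323e-04, -1.40002063e-03,  8.36103810e-04, -8.56070658e-05,
        3.03349979e-05,  1.22639314e-03]), 'joint_torque': array([ 6.52692077e-03, -5.56693947e+01,  3.45069802e+01,  1.16989025e-02,
       -7.64307060e-05, -1.17108780e-05]), 'eef_pos': array([0.13852748, 0.53201541, 0.23073403]), 'orientation': array([-3.99108505e-01, -3.11579422e+00,  1.77080541e-03]), 'force': array([ 0.19775729, -0.39713318, -0.57317668]), 'wrist_torque': array([0.025223  , 0.0658368 , 0.00537269]), 'gripper_force': 0.0, 'grip_width': 0.9968918255257609}
```

View pics/side0.png

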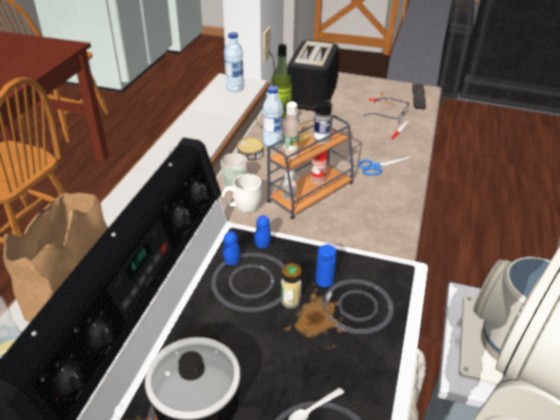

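View pics/top0.png

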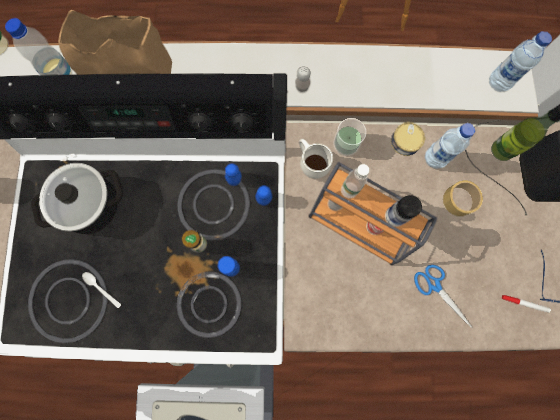

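Candidates for the spice jar: brown-capped clear jar, side (291,286) / top (193,240). Blue objects are at top (233,175), (264,195), (228,266), and there is a grey shaker on the ledge at top (303,77). The brown-capped clear jar fits. I'll check it and the rack in close crops.

```bash
python3 - <<'E'
import cv2, numpy as np
s=cv2.imread("pics/side0.png");t=cv2.imread("pics/top0.png")
f=lambda im,x,y,w,h,k:cv2.resize(im[y:y+h,x:x+w],None,fx=k,fy=k,interpolation=cv2.INTER_CUBIC)
# rack side: origin (255,90) 120x130 x4 ; jar side origin(265,250) 
a=f(s,255,95,120,120,5); cv2.imwrite("pics/c1.png",a)
b=f(t,300,150,140,115,5); cv2.imwrite("pics/c2.png",b)
c=np.hstack([f(s,260,250,60,70,6),f(t,165,215,60,70,6)]); cv2.imwrite("pics/c3.png",c)
E
```

```text
(no output)
```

View pics/c1.png

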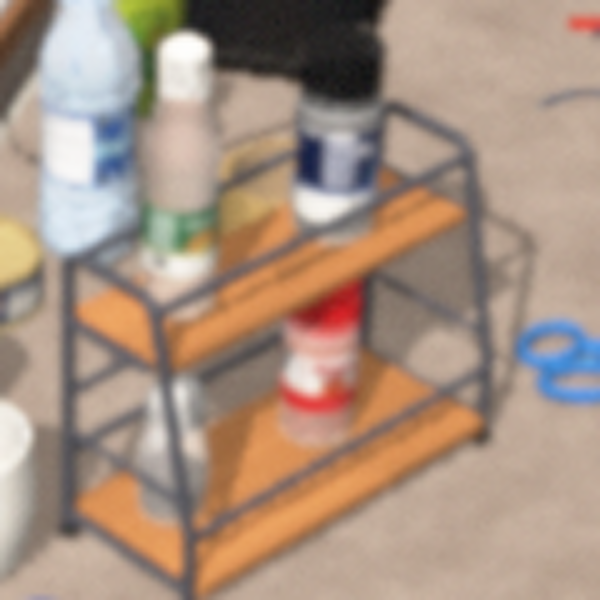

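View pics/c2.png

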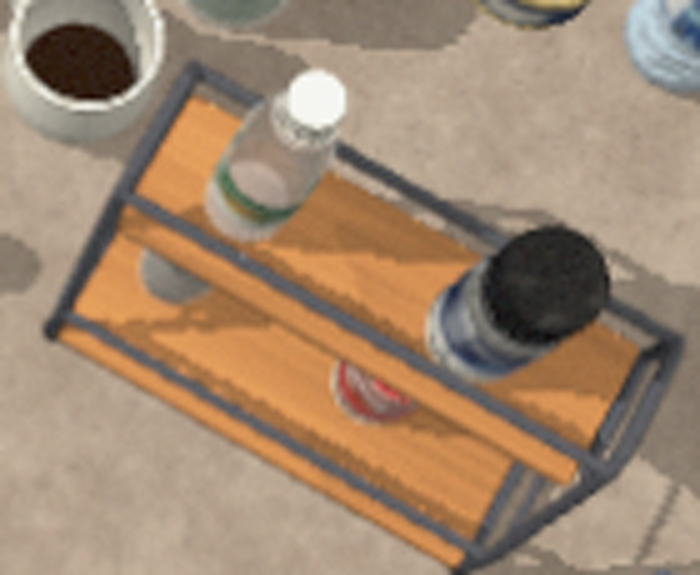

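View pics/c3.png

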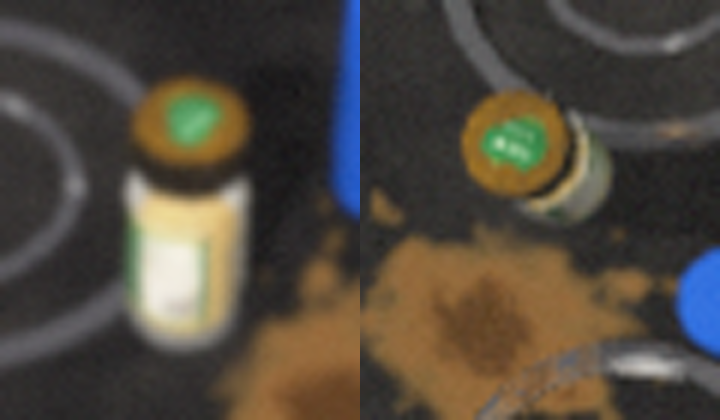

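The crops confirm the choice: brown cap, cap-top centre at side (291.6,270.5) / top (190.9,238.8). Rack corners and the two neighbours are readable. I'll fit the rack pose now.

```bash
cat > fit.py <<'E'
from h import *
from scipy.optimize import least_squares
j,e=tri(ray("side",291.6,270.5),ray("top",190.9,238.8)); print("jar",j,e, onz("side",291.6,270.5,.105),onz("top",190.9,238.8,.105))
S=lambda u,v:("side",255+(u-2)/5,95+(v-2)/5); T=lambda u,v:("top",300+(u-2)/5,150+(v-2)/5)
obs=[(T(65,320),(-.050,.124,.0535)),(T(475,550),(-.050,-.124,.0535)),
(T(130,200),(-.019,.124,.186)),(T(600,467),(-.019,-.124,.186)),
(T(575,482),(-.025,-.12,.144)),
(T(195,98),(.052,.12,.154)),
(S(197,532),(-.050,.124,.0535)),(S(485,376),(-.050,-.124,.0535)),
(S(192,598),(-.056,.12,.012)),(S(80,497),(.052,.12,.022)),(S(487,428),(-.056,-.12,.012)),
(S(165,370),(-.025,.12,.144)),(S(468,216),(-.025,-.12,.144)),
(S(160,305),(-.019,.124,.186)),(S(470,152),(-.019,-.124,.186))]
def W(p,P):
    c,s=np.cos(p[2]),np.sin(p[2]); return np.array([p[0]+c*P[0]-s*P[1],p[1]+s*P[0]+c*P[1],P[2]])
def res(p): return np.concatenate([proj(o[0],W(p,P))-o[1:] for o,P in obs])
r=least_squares(res,[.5,-.3,-.5],loss="soft_l1"); p=r.x; print("rack",p); print(res(p).reshape(-1,2).round(1).tolist())
np.save("rack.npy",p)
def inv(q):
    d=q[:2]-p[:2]; c,s=np.cos(p[2]),np.sin(p[2]); return np.array([c*d[0]+s*d[1],-s*d[0]+c*d[1]])
# neighbours: base outline bottom (side), body axis column
print("pap bottom edge side",inv(onz(*S(318,443),.022)),"salt",inv(onz(*S(165,522),.022)))
print("pap cap lower edge top",inv(onz(*T(370,422),.128)),"cap left",inv(onz(*T(331,380),.128)))
for n,P in (("pap",(0,-.06)),("salt",(0,.06))):
    for z in(.022,.10): print(n,z,[ (proj(c,W(p,(*P,z)))-o)*5+2 for c,o in(("side",(255,95)),("top",(300,150)))])
E
python3 fit.py
```

```text
jar [0.50885909 0.01919741 0.10301731] 0.00102723013844232 [0.50785413 0.02110841 0.105     ] [0.5091059  0.01882977 0.105     ]
rack [ 0.56989982 -0.4113707  -0.5127059 ]
[[0.3, -0.8], [4.4, 1.7], [-0.7, -0.4], [3.7, 1.0], [-0.5, 1.7], [0.5, -0.8], [-0.8, 1.4], [0.2, -2.4], [2.3, 0.2], [-1.7, 0.2], [-0.8, -0.2], [1.0, 2.3], [-0.9, 0.9], [-0.3, 1.8], [-0.7, -0.1]]
pap bottom edge side [-0.00817256 -0.02374591] salt [-0.00066991  0.09615302]
pap cap lower edge top [-0.03966661 -0.02596553] cap left [-0.03112382 -0.00073131]
pap 0.022 [array([349.12423893, 412.83420634]), array([413.41502032, 419.47867604])]
pap 0.1 [array([357.63373983, 304.67110261]), array([455.00558711, 395.23619849])]
salt 0.022 [array([208.83039942, 495.23807091]), array([212.54457168, 307.23429265])]
salt 0.1 [array([213.27890975, 384.87866284]), array([238.22762882, 274.50630323])]
```

```bash
cat >> fit.py <<'E'
print("-----")
o2=[o for o in obs]
def W2(p,P):
    h=p[3] if abs(P[1])>.121 else p[4]
    return W(p,(P[0],np.sign(P[1])*h,P[2]))
def res2(p): return np.concatenate([proj(o[0],W2(p,P))-o[1:] for o,P in obs])
r=least_squares(res2,[*p,.124,.12],loss="soft_l1"); print("free h",r.x); print(res2(r.x).reshape(-1,2).round(1).tolist())
for cam in("top","side"):
    f=lambda q:np.concatenate([proj(o[0],W(q,P))-o[1:] for o,P in obs if o[0]==cam])
    rr=least_squares(f,p,loss="soft_l1"); print(cam,rr.x,f(rr.x).round(1))
print("salt/pap from top, base lower edge", [inv(onz(*T(*q),.022)) for q in((175,304),(370,422))])
im=cv2.imread("pics/top0.png"); im2=cv2.imread("pics/side0.png")
def ov(im,cam,q,box):
    k=5; x,y,w,h=box; c=cv2.resize(im[y:y+h,x:x+w],None,fx=k,fy=k,interpolation=cv2.INTER_CUBIC)
    for X,Z,hh in((-.05,.0535,.124),(-.019,.186,.124),(-.025,.144,.12),(-.056,.022,.12),(.0495,.1,.124)):
        a,b=[tuple(((proj(cam,W(q,(X,s*hh,Z)))-(x,y))*k+2).astype(int)) for s in(1,-1)]
        cv2.line(c,tuple(map(int,a)),tuple(map(int,b)),(0,255,0),1)
    return c
a=ov(im,"top",p,(300,150,140,115)); b=ov(im2,"side",p,(255,95,120,120))
c=np.zeros((600,1300,3),np.uint8); c[:575,:700]=a; c[:,700:]=b; cv2.imwrite("pics/ov.png",cv2.resize(c,(800,369),interpolation=cv2.INTER_AREA))
E
python3 fit.py | sed -n '/-----/,$p'
```

```text
-----
free h [ 0.56991259 -0.40999572 -0.52612713  0.11873731  0.12100979]
[[1.6, -0.5], [1.5, 1.0], [1.0, 0.1], [0.5, 0.3], [-1.2, 2.4], [0.1, -1.4], [-0.2, 0.7], [-0.8, -1.2], [1.3, 0.5], [-2.3, 0.3], [-0.5, 0.2], [0.1, 2.5], [-0.4, 1.3], [0.5, 1.1], [-1.6, 1.0]]
top [ 0.57090792 -0.4104231  -0.49910922] [-0.2 -0.5  4.6  0.8 -1.4 -0.1  3.6 -0.1 -0.5  0.7 -0.5 -0.8]
side [ 0.56955153 -0.41454062 -0.5333017 ] [-1.3  0.4  1.  -2.5  1.8 -0.7 -1.5 -1.  -0.1 -0.3  0.7  1.3 -0.   0.8
 -0.6  0.8  0.3 -0.2]
salt/pap from top, base lower edge [array([-0.00844662,  0.07806898]), array([-0.01265887, -0.04070502])]
```

View pics/ov.png

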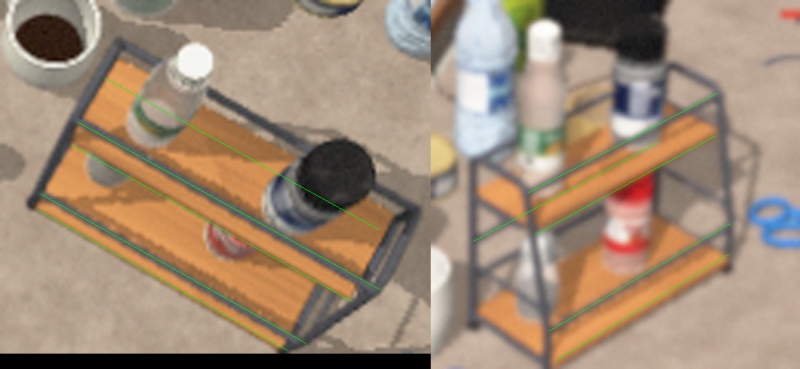

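Picture: the overlay fits except that the rail ends are nearer ±119 mm, so I'll use the free-length fit. In the rack frame, salt is at about (0.012, 0.084) and red-cap at about (0.007, −0.036), which puts the gap middle at y≈0.023. Next: pick by the cap from above, then go to a leaned pre-pose in front of the rack.

```bash
cat > m.py <<'E'
from h import *
from scipy.spatial.transform import Rotation as Ro
RK=(0.5699,-0.4100,-0.526)
def ori(alpha,yaw=RK[2]):
    a=np.radians(alpha); z=np.array([np.sin(a),0,-np.cos(a)]); y=np.array([0,1.,0]); x=np.cross(y,z)
    return (Ro.from_euler("z",yaw)*Ro.from_matrix(np.c_[x,y,z])).as_rotvec()
def w(x,y,z):
    c,s=np.cos(RK[2]),np.sin(RK[2]); return np.array([RK[0]+c*x-s*y,RK[1]+s*x+c*y,z])
TH=38.; t=np.radians(TH); u=np.array([-np.sin(t),np.cos(t)]); n=np.array([np.cos(t),np.sin(t)])
FX=-.016; YG=.023; H=.074   # foot front edge x, gap y, TCP height on jar
def held(su,sn,y=YG): # TCP for jar offset su along axis, sn along n, from foot on board
    q=np.array([FX,.022])+.021*n+(H+su)*u+sn*n; return w(q[0],y,q[1])
def st():
    s=readout.get_state(); print("t %.1f"%s["t"],s["eef_pos"].round(4),"F",s["force"].round(1),"grip",round(s["grip_width"],3),round(s["gripper_force"],1))
E
python3 - <<'E'
from m import *
J=np.array([.5086,.0198])
for q,o in ((held(.12,.008),ori(TH)),(held(0,0),ori(TH)),(w(-.1,.023,.084),ori(75)),(w(-.022,.023,.106),ori(75))): print(ik(q,o))
yaw=-.15
arm.movep([*J,.20],ori(0,yaw)); arm.move_l([*J,H],speed=.12); st()
arm.move_gripper(0.3,effort=40); st()
arm.move_l([*J,.25],speed=.2); st()
arm.movep(held(.12,.008)+[0,0,.08],ori(TH)); arm.move_l(held(.12,.008),speed=.15); st()
for c,b in(("top",(300,150,140,115)),("side",(230,80,150,140))):
    im=read_camera(c)[:,:,::-1]; x,y,ww,h=b
    cv2.imwrite(f"pics/pre_{c}.png",cv2.resize(im[y:y+h,x:x+ww],None,fx=4,fy=4,interpolation=cv2.INTER_CUBIC))
a,b=cv2.imread("pics/pre_top.png"),cv2.imread("pics/pre_side.png")
c=np.zeros((560,1160,3),np.uint8); c[:460,:560]=a; c[:,560:]=b; cv2.imwrite("pics/pre.png",cv2.resize(c,(800,386),interpolation=cv2.INTER_AREA))
E
```

```text
[-0.84457753 -0.008792   -0.62326517  0.31797925  0.19405057 -0.25426968]
[-0.79905628  0.22626332 -0.66222577  0.03731026  0.16680136 -0.2172021 ]
None
None
t 3.6 [0.509  0.0198 0.0746] F [0.5 0.6 0.3] grip 1.0 0.0
t 4.0 [0.5089 0.0197 0.0745] F [-0.8  0.5  6.1] grip 0.505 40.3
t 5.1 [0.5081 0.0199 0.2489] F [ 0.6 -0.  -1.5] grip 0.503 40.7
t 7.1 [ 0.4848 -0.3336  0.1935] F [ 0.1  0.6 -0.6] grip 0.503 40.7
```

View pics/pre.png

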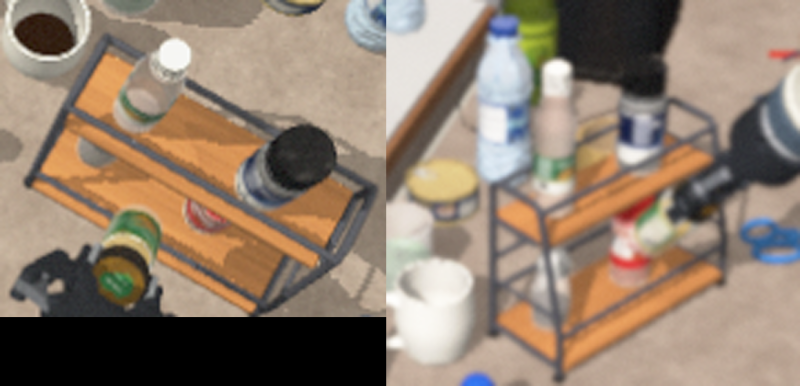

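Picture: jar gripped straight by the cap, leaned foot-first, with its foot at about (140,220) pointing into the gap between salt (95,150) and the red cap (205,212). I'll insert until the foot touches, and check which push poses are reachable.

```bash
python3 - <<'E'
from m import *
for a in(40,45,50,55,60,65,70):
    print(a,[[ik(w(x,YG,z),ori(a,RK[2]+dy)) is not None for x,z in((-.12,.09),(-.083,.084),(-.055,.10),(-.02,.106))] for dy in(-.3,-.15,0,.15)])
arm.move_l(held(.03,.006),speed=.1); st()
arm.move_l(held(.006,.001),speed=.05); st()
print(arm.move_l(held(-.010,0),speed=.02,f_stop=3)); st()
im=[]
for c,b in(("top",(300,150,140,115)),("side",(240,80,140,140))):
    i=read_camera(c)[:,:,::-1]; x,y,ww,h=b; r=np.zeros((560,560,3),np.uint8); q=cv2.resize(i[y:y+h,x:x+ww],None,fx=4,fy=4,interpolation=cv2.INTER_CUBIC); r[:q.shape[0]]=q; im.append(r)
cv2.imwrite("pics/ins.png",cv2.resize(np.hstack(im),(800,400),interpolation=cv2.INTER_AREA))
E
```

```text
40 [[True, True, True, True], [True, True, True, True], [True, True, True, True], [True, True, True, True]]
45 [[True, True, True, True], [True, True, True, True], [True, True, True, True], [True, True, True, True]]
50 [[True, True, True, True], [True, True, True, True], [True, True, True, True], [True, True, True, True]]
55 [[False, True, True, True], [False, False, True, True], [False, False, True, True], [False, True, True, True]]
60 [[False, False, True, True], [False, False, False, True], [False, False, False, True], [False, False, True, True]]
65 [[False, False, False, True], [False, False, False, True], [False, False, False, True], [False, False, False, True]]
70 [[False, False, False, False], [False, False, False, False], [False, False, False, False], [False, False, False, False]]
t 8.2 [ 0.5306 -0.3606  0.1211] F [-0.6 -0.2 -1.1] grip 0.501 40.7
t 8.8 [ 0.54   -0.366   0.0982] F [-0.3 -0.4 -1.2] grip 0.499 40.7
True
t 9.4 [ 0.5446 -0.3687  0.0912] F [-3.   1.4  6.2] grip 0.503 41.5
```

View pics/ins.png

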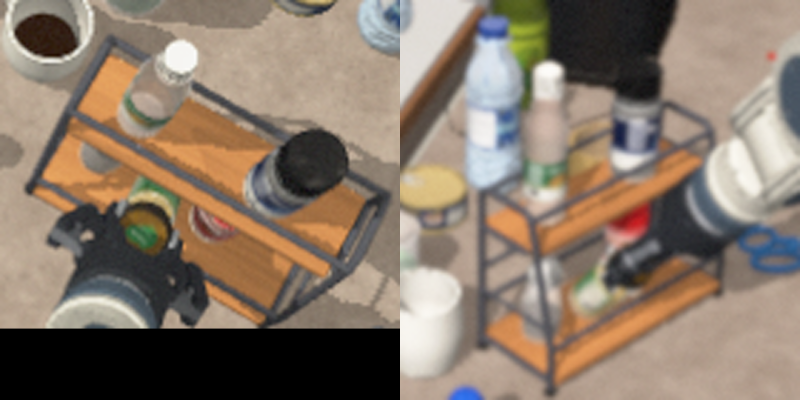

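Picture: foot sits on the board, body near the rail, roughly centred between salt and red cap; contact was felt. Release, retreat along the axis, shut the fingers, look.

```bash
cat >> m.py <<'E'
def shot(name,bs):
    im=[]
    for c,b in bs:
        i=read_camera(c)[:,:,::-1]; x,y,ww,h=b; r=np.zeros((560,560,3),np.uint8)
        q=cv2.resize(i[y:y+h,x:x+ww],None,fx=4,fy=4,interpolation=cv2.INTER_CUBIC); r[:q.shape[0],:q.shape[1]]=q; im.append(r)
    cv2.imwrite(name,cv2.resize(np.hstack(im),(800,400),interpolation=cv2.INTER_AREA))
BS=(("top",(300,150,140,115)),("side",(240,80,140,140)))
E
python3 - <<'E'
from m import *
arm.move_gripper(0.8); arm.dwell(.3); st()
arm.move_l(held(.09,0),speed=.1); arm.move_gripper(0.0); st()
arm.movep(w(-.22,YG,.22),ori(40)); st()
shot("pics/rel.png",BS)
E
```

```text
t 10.1 [ 0.5439 -0.3682  0.0905] F [ 1.  -0.2 -0.6] grip 0.798 0.0
t 11.9 [ 0.4946 -0.3397  0.1642] F [-0.1 -0.2 -0.5] grip -0.001 0.0
t 12.5 [ 0.391  -0.2799  0.221 ] F [-0.  -0.7 -0.6] grip -0.003 0.0
```

View pics/rel.png

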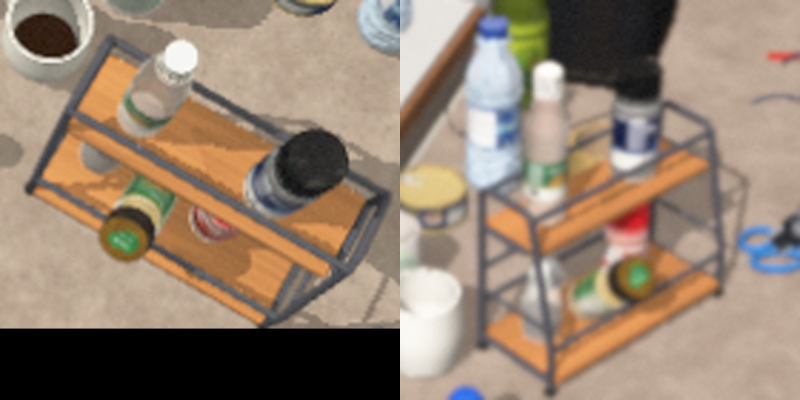

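Picture: jar stays leaned on the rail, cap-face centre at top (344.5,232.3) / side (322.3,177); neighbours unmoved. Triangulate it for the push.

```bash
python3 - <<'E'
from m import *
P,e=tri(ray("side",322.3,177),ray("top",344.5,232.3))
d=P[:2]-RK[:2]; c,s=np.cos(RK[2]),np.sin(RK[2]); print("cap top centre in rack",c*d[0]+s*d[1],-s*d[0]+c*d[1],P[2],e)
for th in(38,42,46,50):
    t=np.radians(th); fx=-.05+.0035/np.cos(t)+.0315*np.tan(t); print(th,fx, fx-.105*np.sin(t)+.021*np.cos(t), .022+.105*np.cos(t)+.021*np.sin(t))
print([(a,[ik(w(x,YG,z),ori(a)) is not None for x,z in((-.16,.06),(-.11,.065),(-.026,.106))]) for a in(45,50,55)])
E
```

```text
cap top centre in rack -0.06671477832349966 0.030463954808989935 0.10404173436051056 0.0043184439127561015
38 -0.020947939012284377 -0.06904416809573732 0.11767002011054462
42 -0.016927558050995727 -0.07158023038365055 0.11408194940866241
46 -0.012342347226907018 -0.07328520048282644 0.11004526470530637
50 -0.007014728439270944 -0.0739508551633463 0.10557963232258516
[(45, [False, True, True]), (50, [False, False, True]), (55, [False, False, True])]
```

```bash
python3 - <<'E'
from m import *
A=45; a=np.radians(A); na=np.array([np.cos(a),np.sin(a)]); F=np.array([-.012,.022]); y=.026; L=.094
def tcp(th,off=.012):
    t=np.radians(th); q=F+L*np.array([-np.sin(t),np.cos(t)])-off*na; return w(q[0],y,q[1])
pts=[tcp(48,.035)]+[tcp(th) for th in(48,40,32,24,16,10,5)]
ok=[ik(p,ori(A)) is not None for p in pts]; print(ok)
if all(ok):
    arm.movep(pts[0]+np.array([-.02,.012,.0]) if ik(pts[0]+np.array([-.02,.012,.0]),ori(A)) is not None else pts[0],ori(A)); arm.move_l(pts[0],speed=.05); st()
    for p in pts[1:]: print(arm.move_l(p,speed=.04,f_stop=12)); 
    st(); arm.dwell(.4); shot("pics/push.png",BS)
E
```

```text
[True, True, True, True, True, True, True, True]
t 14.0 [ 0.4908 -0.3339  0.0601] F [-0.3  0.3 -1. ] grip 0.001 0.0
False
False
False
False
False
False
False
t 17.4 [ 0.5584 -0.3732  0.1072] F [ 0.2 -0.2 -0.2] grip 0.002 0.0
```

View pics/push.png

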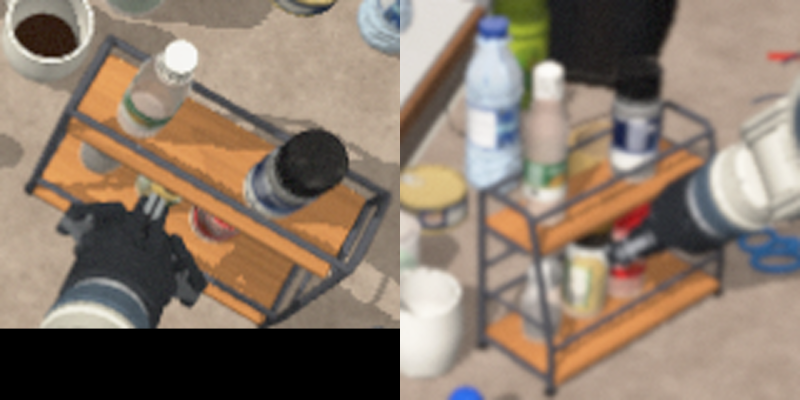

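Picture: the jar now stands upright in the gap (side view around (587,275)), between salt and red-cap, with the finger at its cap. Retract and check once more.

```bash
python3 - <<'E'
from m import *
s=readout.get_state(); p=s["eef_pos"]; d=w(-1,0,0)-w(0,0,0)
arm.move_l(p+.03*d+[0,0,-.005],speed=.08); arm.move_l(p+.10*d+[0,0,.03],speed=.12); arm.movep(w(-.22,YG,.22),ori(40)); arm.dwell(.5); st()
shot("pics/fin.png",(("top",(300,150,140,115)),("side",(240,80,140,140))))
E
```

```text
t 20.2 [ 0.3913 -0.2797  0.2196] F [ 1.2 -0.   0.7] grip 0.004 0.0
```

View pics/fin.png

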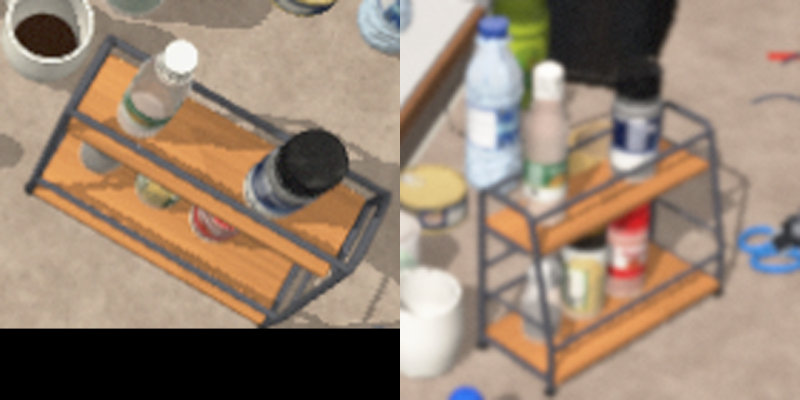

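Picture: the jar stands upright, with its base edge at side crop (583,316). That is on the line between the salt base (535,338) and the red-cap base (627,297), so x≈+10 mm and it is centred. The others are unmoved and the robot is clear.

```bash
python3 -c "
from cell import arm
print(arm.hand_in())"
```

```text
the job is handed in; nothing more can be done
None
```

I handed the job in at about 20 s of the 58 s allowed. In the last picture the spice jar stands upright on the lower shelf between the salt shaker and the red-capped jar, the other four containers have not moved and the robot is clear, but the hand-in call returned no verdict.

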